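# Put the beaker on the stirrer and set its speed dial

## Task

Set the steel beaker with the side handle down gently in the middle of the stirrer's round plate, keeping it upright on the way. Then turn the stirrer's dial up (clockwise) until its pointer is in line with the metal setting tab on the scale. Do not shift the tab, and leave the flask where it stands.

Things in the scene. Friction and masses are not known exactly. Their poses are not given: they have to be found in the camera images.
- stirrer: White stirrer, fixed to the worktop, a flat box 170 x 345 x 56 mm (x, y, z of its own frame); origin at the centre of its underside. Its flat top is 56 mm above the worktop and carries a round steel plate at the -y end and a black scale with the speed dial at the +y end. It is placed and turned (yaw within about 0.3 rad) differently each time.
- plate_centre (a point): Centre of the top face of the round steel plate (124 mm across, its top 62 mm above the worktop). A wall cabinet hangs over the back of the worktop (its underside about 0.56 m up, beyond x = 0.68 m): lift things no higher than needed, so that the wrist stays clear of it.
- dial_centre (a point): On the dial's vertical axis, at the level of the stirrer's top (56 mm above the worktop). The dial is a grey disc 92 mm across whose top is 12 mm above this point; on it stands a black upright pointer wing 14 mm thick, from 12 to 40 mm above this point, reaching from 12 mm behind the axis to 42 mm out from it (a low nose goes on to 49 mm) and marked with a white line; a round black hub 26 mm across and as tall as the wing surrounds the axis.
- dial (a joint): Angle of the dial in rad, 0 to 4.71, growing clockwise seen from above. At 0 the pointer looks along +135 degrees in the stirrer's frame (between its -x and +y), at 2.36 along the stirrer's +x, so its direction is the stirrer's yaw + 2.356 - angle. It starts near 0, turns with about 0.06 N m of friction (a push of about 2 N on the wing) and stays where it is left. It can be pushed round by the side of the wing or gripped by it.
- pointer_tip (a point): Point on the pointer's line 50 mm from the dial's axis, 6 mm above the stirrer's top.
- tab (a joint): Angle of the setting tab in rad, counted just as the dial's angle: the pointer is in line with the tab when the two angles are equal. The tab is a stiff aluminium arrowhead on the scale ring, pointing inwards, from 52 to 77 mm from the dial's axis, 9 mm high above the stirrer's top (lower than the underside of the wing). It must stay where it is.
- tab_tip (a point): Point on the tab's line 50 mm from the dial's axis, 6 mm above the stirrer's top.
- jug_centre (a point): Centre (half-way up, 36 mm above its underside) of the steel beaker: open, round, 74 mm across and 78 mm at the rim, 72 mm tall, wall 3 mm, about 0.25 kg. Its handle is a D-shaped loop of 10 mm round bar on its own +y side. It stands upright on the worktop at the left or the right of the stirrer.
- jug_handle (a point): Grip point of the beaker's handle, 66 mm from the beaker's axis along its own +y and 40 mm above its underside. The loop lies in the beaker's own y-z plane, 10 mm thick, its outer upright bar centred 70 mm from the axis, top of the loop 63 mm and bottom 13 mm above the underside.
- jug: The steel beaker again; origin at the centre of its underside, z up, handle on +y.
- flask: Conical glass flask, 76 mm across, 133 mm tall, standing on the other side of the stirrer; bystander; origin under its centre.
Not all that is in view belongs to the job. Leave any orange look-alike of the jug alone.

How it is judged:
By the outcome, as a careful person would: the job done as asked, in the order asked, and still so for the second after the job is handed in, with the robot touching nothing.
It also fails if it takes over 64 s, if anything falls off the work surface, if the arm or the gripper's body presses on something with over 40 N, if the wrist force passes 120 N, or if a joint passes its speed limit or range.

## Robot

A 6-joint arm with a two-finger parallel gripper is mounted at the origin on a cart in front of the work surface, level with it; the furniture and walls round the work are solid. World frame = base frame: x ahead of the robot, y to its left, z up, the work surface at z = 0. Lengths are in m, angles in rad, forces in N, time in s.
With the tool pointing down it reaches from about 0.225 to 0.725 m from the base axis. Payload 3.1 kg.
Tool frame: the origin (TCP) lies at the centre of the arm's flange, where the gripper is bolted on; the fingertips stand 173 mm ahead of it and the grasp point (between the pads) lies 155 mm ahead of it; z points along the fingers, y is the line along which they close (so a half turn about z gives the same grasp; the last joint's range is limited). The gripper opens to 85 mm and grips with 20 to 120 N. Pads are 22 mm wide; open, the fingers measure 114 mm over their backs; the gripper's body (76 mm by 85 mm) begins 54 mm behind the grasp point. The pads swing forward as they close: fully open they stand 13 mm farther back than shut.
Start: joints at [1.167, 0.048, 0.099, 1.622, 0, 1.443], TCP at [0.143, 0.505, 0.405] pointing down, gripper open.
Joint ranges: [-2.91, 2.91], [-0.99, 1.94], [-1.21, 1.42], [-2.12, 2.29], [-1.49, 1.47], [-3.14, 3.14]. Speed limits (rad/s): [2.79, 2.79, 3.14, 3.14, 3.14, 3.14].

## Interface

Orientations are given as a unit quaternion [x, y, z, w].
In Python, from plant import bot gives the robot as it stands. The module is installed in compiled form; this text tells all that it offers.
- The arm moves only by the tool apply_moves, never from a script. Its argument "rows" is a list of rows, each a list of 3 entries, a list of its own where there are three numbers: the gripper command: -1 is shut, 1 is fully open, values between are in proportion, then the shift along the tool's x, y, z in mm, then the turn, a rotation vector about the tool's x, y, z in degrees. A call has 1 to 20 rows; each row shifts and turns the commanded pose from where the row before left it, along the tool's axes as they then stand; what a row does not reach is not made up. A row lasts 1/8 s, in which the tool goes at most 62.5 mm and 10.7 degrees, less where a joint would pass 70% of its speed; a pose out of reach is approached as far as the arm can. A call is refused whole if a number of a shift passes 62.5 or a number of a turn 10.7, either way. A call with a gripper value outside its range is refused whole. The fingers move at their own pace and stop on an object; "grip_force" is the grip in N (left out, the last holds). Time passes only in rows, so rows that do not move let the fingers close. It gives the time, the measured TCP pose, the force, the opening and the grip force at its end, in the units of the state.
- bot.get_obs(): the state, without advancing time (a new reading comes with each control period).
- bot.grab_frame(name): name is "scene" or "top"; returns the picture (420x560x3 uint8, red, green, blue); there is no depth.
- bot.calibration(name): a dict with "fov_y" (degrees; the focal length in pixels is half the picture's height over the tangent of half this angle, whatever the lens; pixels are square), "cx", "cy" (the principal point, pixels), "position" and "rotation" of the camera in the world. Camera axes: x right, y down, z forward; pixel columns grow to the right and rows downward; lengths in m; the calibration is good to about 2 mm. A picture is of the moment at which its call begins. calibration takes no time and is no camera call.
- bot.sign_off(): hands the job in; it is judged then, once.
The state is a dict: "time": time; "joints": joint angles; "dq": joint speeds; "effort": joint torques, N m; "ee_pos": TCP position; "tool_rot": TCP orientation; "contact_force": force on the tool from outside, world axes, zero at the start; "torque": the same for the moment, N m; "opening": finger opening in m; "gripper_force": force on a finger pad.
Only numpy, scipy, OpenCV 4.12 (cv2) and the standard library are available. Lean on these libraries where they do the work, as an engineer would, in place of code of your own. Each camera call takes 0.05 s, during which the arm holds its last target. There are 200 camera calls.

## Working session

There is one attempt and no reset: what is moved stays moved. The work goes in short steps, Python scripts to look and compute and a tool call to move; the robot and the scene stay as the last step left them, time stands still between calls to the robot, and variables do not carry over. Pictures are saved under pics/ and viewed, at most 10 in all, crops included, and the job is handed in when it is done.

Besides the shell and the picture viewer there is one more tool, called after "Emit:" as name(argument=value, ...) on one line, values as JSON. apply_moves: Moves the arm, as the interface text tells. Its arguments: {"type":"object","properties":{"rows":{"type":"array","items":{"type":"array"}},"grip_force":{"type":"number"}},"required":["rows"]}

```bash
mkdir -p pics; python3 - <<'E'
from plant import bot
import cv2
for n in("scene","top"):
    c=bot.calibration(n);print(n,c)
    cv2.imwrite(f"pics/{n}0.png",bot.grab_frame(n)[:,:,::-1])
o=bot.get_obs();print(o)
E
```

```text
scene {'fov_y': 49.43219596932942, 'cx': 275.08978387794537, 'cy': 208.79903739988592, 'position': array([-0.84314666,  0.82201147,  1.12383461]), 'rotation': array([-0.45370776,  0.76074869, -0.39735296,  0.23983604])}
top {'fov_y': 49.69254669793317, 'cx': 284.6159214407075, 'cy': 208.33091242081545, 'position': array([-0.11172037,  0.18337017,  1.65495287]), 'rotation': array([-0.65036628,  0.7362546 , -0.13985415,  0.12407124])}
{'time': 0.1, 'joints': array([1.16718223e+00, 4.87027590e-02, 9.77371816e-02, 1.62201250e+00,
       9.27656567e-06, 1.44298963e+00]), 'dq': array([ 0.0008901 , -0.00094108,  0.00324259, -0.00166058,  0.00032341,
       -0.00020556]), 'effort': array([ 2.43447837e-03, -3.39849007e+01,  3.20935965e+01,  1.58189842e-02,
       -1.33416092e-04,  5.69773562e-06]), 'ee_pos': array([0.14291028, 0.50498062, 0.40361157]), 'tool_rot': array([ 1.37466947e-01,  9.90505754e-01, -1.05137277e-03, -2.90933259e-04]), 'contact_force': array([ 0.09256197,  0.16601278, -0.01443743]), 'torque': array([-0.01398236, -0.04011781, -0.01252852]), 'gripper_force': 0.0, 'opening': 0.08523293342491454}
```

View pics/top0.png

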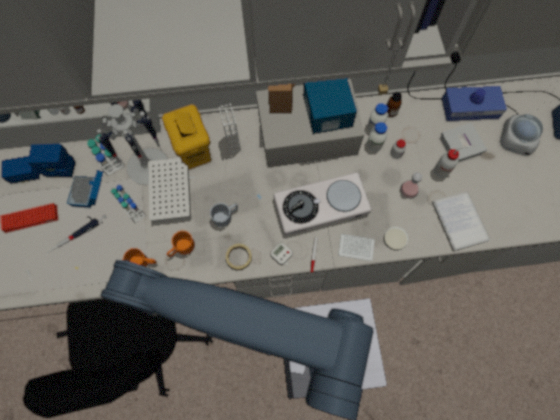

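View pics/scene0.png

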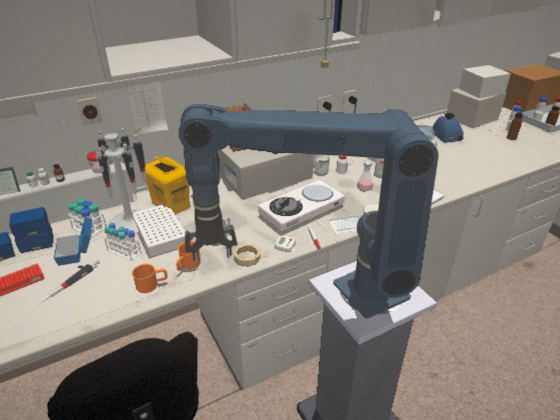

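The top view shows the steel beaker at about (220,215) with its handle at (234,209). Two orange mugs at (182,243) and (135,260) are the look-alikes. The stirrer spans about (277..368, 178..230), with the dial at (300,206), the plate at (344,195) and the flask near (410,187). The grey steel one fits the description, and I'll confirm it in an enlarged crop.

```bash
cat > h.py <<'E'
import numpy as np, cv2
from plant import bot
from scipy.spatial.transform import Rotation as R
def cam(n):
    c=bot.calibration(n); return c, 210/np.tan(np.radians(c['fov_y']/2)), R.from_quat(c['rotation']).as_matrix()
def unproj(n,u,v,z):
    c,f,r=cam(n); d=r@np.array([(u-c['cx'])/f,(v-c['cy'])/f,1]); p=c['position']
    return p+d*(z-p[2])/d[2]
def proj(n,P):
    c,f,r=cam(n); q=(np.atleast_2d(P)-c['position'])@r
    return q[:,:2]/q[:,2:]*f+[c['cx'],c['cy']]
def crop(n,x0,y0,w,h,s,fn,img=None):
    im=bot.grab_frame(n)[:,:,::-1] if img is None else img
    cv2.imwrite(fn,cv2.resize(np.ascontiguousarray(im[y0:y0+h,x0:x0+w]),None,fx=s,fy=s,interpolation=cv2.INTER_CUBIC))
E
python3 - <<'E'
from h import *
im=cv2.imread('pics/top0.png')
crop('top',200,170,180,75,4.4,'pics/c0.png',im)
for u,v,z in[(220,215,.07),(234,209,.04),(344,195,.062),(300,206,.068),(182,243,.07),(410,187,.0)]: print(u,v,unproj('top',u,v,z).round(4))
E
```

```text
220 215 [0.5128 0.3503 0.07  ]
234 209 [0.5426 0.2986 0.04  ]
344 195 [ 0.539  -0.1248  0.062 ]
300 206 [0.5126 0.0486 0.068 ]
182 243 [0.4209 0.4957 0.07  ]
410 187 [ 0.5661 -0.4045  0.    ]
```

View pics/c0.png

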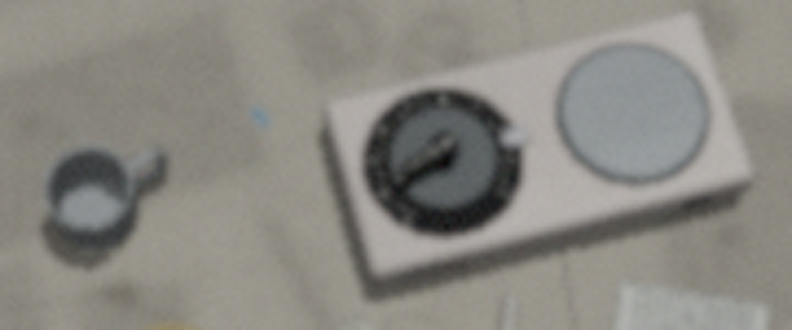

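The crop confirms it: the grey steel beaker has its rim at crop (91,189) and its handle towards (160,158). The plate is at (634,113) and the dial ring at (443,162). The tab is at (515,137), and the pointer looks towards (400,187).

```bash
cat >> h.py <<'E'
def fc(u,v,z): return unproj('top',200+(u+.5)/4.4-.5,170+(v+.5)/4.4-.5,z)
E
python3 - <<'E'
from h import *
pl=fc(634,113,.062); di=fc(443.5,162,.057)
print('plate',pl,'dial',di,np.linalg.norm(pl-di))
d=di-pl; print('yaw from centres',np.arctan2(-d[0],d[1]))
C=np.array([fc(*c,.056) for c in[(328,105),(692,12),(750,180),(375,275)]])
print(C.round(4)); print('centre',C.mean(0)); l=(C[0]+C[3]-C[1]-C[2]); print('yaw',np.arctan2(-l[0],l[1]), np.linalg.norm(l)/2)
rim=fc(91,189,.072);print('rim',rim)
for c in((160,152,.063),(152,165,.055)):
    h=fc(*c);print('handle',h,np.linalg.norm((h-rim)[:2]),np.arctan2(*(h-rim)[1::-1]))
t=fc(515,137,.065);print('tab',t,np.linalg.norm((t-di)[:2]),np.arctan2(*(t-di)[1::-1]))
p=fc(400,187,.09);print('ptr',p,np.linalg.norm((p-di)[:2]),np.arctan2(*(p-di)[1::-1]))
E
```

```text
plate [ 0.53797173 -0.12348373  0.062     ] dial [0.51498126 0.04640377 0.057     ] 0.17150896021895373
yaw from centres 0.13451047333138696
[[ 0.5809  0.1391  0.056 ]
 [ 0.6304 -0.1925  0.056 ]
 [ 0.4663 -0.2129  0.056 ]
 [ 0.4207  0.1177  0.056 ]]
centre [ 0.52459053 -0.03716696  0.056     ]
yaw 0.14255494850941716 0.3344486352292557
rim [0.52163184 0.34831821 0.072     ]
handle [0.55197458 0.28785732 0.063     ] 0.06764763161116885 -1.1056639608415424
handle [0.54408968 0.29625342 0.055     ] 0.05670183469891391 -1.163564486546683
tab [ 0.52722771 -0.0172471   0.065     ] 0.06481827300058916 -1.380718648880173
ptr [0.48413778 0.08858524 0.09      ] 0.05225511188875607 2.2021624222267215
```

```bash
cat >> h.py <<'E'
def tool():
    o=bot.get_obs(); return np.array(o['ee_pos']),R.from_quat(o['tool_rot'])
def plan(way, g=1.0):
    """way: list of (pos, closing angle (mod pi), rows); prints rounded rows; upright tool kept by a first-row tilt fix"""
    p,r=tool(); out=[]
    for P,a,n in way:
        p0=p.copy(); y=r.as_matrix()[:,1]; da=(a-np.arctan2(y[1],y[0])+np.pi/2)%np.pi-np.pi/2
        for k in range(n):
            want=p0+(np.array(P)-p0)*(k+1)/n
            s=np.round(r.inv().apply(want-p)*1000,1); t=np.array([0,0,round(float(-np.degrees(da)/n),1)])
            p=p+r.apply(s/1000); r=r*R.from_rotvec(np.radians(t)); out.append([g,s.tolist(),t.tolist()])
    print(str(out).replace(' ','')); print('end',p.round(4))
E
python3 - <<'E'
from h import *
plan([((.550,.289,.29),.45,12)])
E
```

```text
[[1.0,[-37.5,-8.1,9.5],[0.0,0.0,4.0]],[1.0,[-38.1,-5.4,9.4],[0.0,0.0,4.0]],[1.0,[-38.3,-2.7,9.5],[0.0,0.0,4.0]],[1.0,[-38.4,-0.1,9.5],[0.0,0.0,4.0]],[1.0,[-38.3,2.6,9.5],[0.0,0.0,4.0]],[1.0,[-38.0,5.3,9.4],[0.0,0.0,4.0]],[1.0,[-37.6,7.9,9.5],[0.0,0.0,4.0]],[1.0,[-36.9,10.5,9.5],[0.0,0.0,4.0]],[1.0,[-36.2,13.0,9.5],[0.0,0.0,4.0]],[1.0,[-35.1,15.6,9.4],[0.0,0.0,4.0]],[1.0,[-33.9,17.9,9.5],[0.0,0.0,4.0]],[1.0,[-32.6,20.3,9.5],[0.0,0.0,4.0]]]
end [0.55  0.289 0.29 ]
```

Emit:
apply_moves(rows=[[1,[-37.5,-8,9.5],[0,0,4]],[1,[-38,-5.5,9.5],[0,0,4]],[1,[-38.5,-2.5,9.5],[0,0,4]],[1,[-38.5,0,9.5],[0,0,4]],[1,[-38.5,2.5,9.5],[0,0,4]],[1,[-38,5.5,9.5],[0,0,4]],[1,[-37.5,8,9.5],[0,0,4]],[1,[-37,10.5,9.5],[0,0,4]],[1,[-36,13,9.5],[0,0,4]],[1,[-35,15.5,9.5],[0,0,4]],[1,[-34,18,9.5],[0,0,4]],[1,[-32.5,20.5,9.5],[0,0,4]],[1,[0,0,0],[0,0,0]],[1,[0,0,0],[0,0,0]]], grip_force=70)

```text
time: 1.85
ee_pos: [0.5503, 0.2899, 0.2901]
tool_rot: [0.528, 0.849, -0.001, -0.001]
contact_force: [-0.0, -0.1, 0.1]
opening: 0.0853
gripper_force: 0.0
```

```bash
python3 - <<'E'
from h import *
p,r=tool();print(p,r.as_matrix().round(3).tolist(),bot.get_obs()['joints'].round(3))
b=proj('scene',[.54,.3,.06])[0].astype(int);print(b)
a=bot.grab_frame('scene')[:,:,::-1];t=bot.grab_frame('top')[:,:,::-1]
cv2.imwrite('pics/s1.png',a);cv2.imwrite('pics/t1.png',t)
f=lambda i,x,y,w,h,s:cv2.resize(np.ascontiguousarray(i[y:y+h,x:x+w]),None,fx=s,fy=s,interpolation=cv2.INTER_CUBIC)
cv2.imwrite('pics/c1.png',np.hstack([f(a,b[0]-40,b[1]-50,80,100,5),f(t,190,160,80,100,5)]))
E
```

```text
[0.55033047 0.28990304 0.29006933] [[-0.442, 0.897, -0.002], [0.897, 0.442, -0.0], [0.001, -0.002, -1.0]] [0.377 0.306 0.164 1.431 0.    1.49 ]
[227 219]
```

View pics/c1.png

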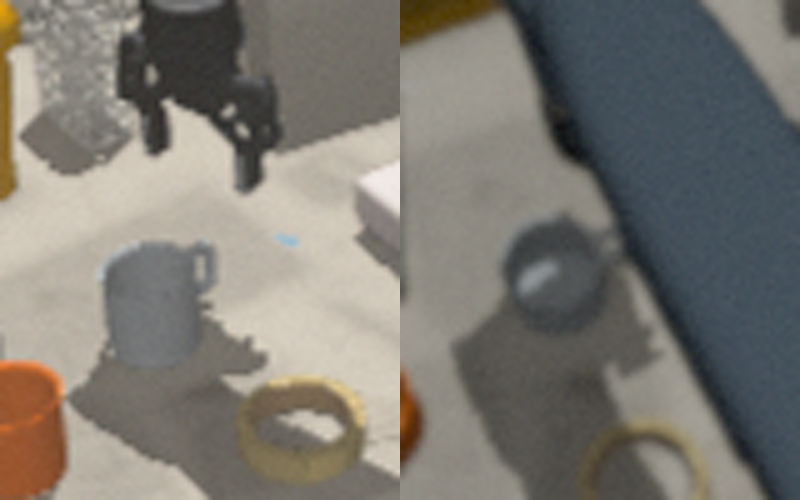

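The scene crop shows the beaker: body edges at crop x about 103 and 195, base bottom at about y=365, and the handle's outer bar at about (210,248..293). The gripper is above it. I'll compare this with the projected model.

```bash
python3 - <<'E'
from h import *
th=np.linspace(0,2*np.pi,120)
def circ(c,r,z): return np.c_[c[0]+r*np.cos(th),c[1]+r*np.sin(th),0*th+z]
for c,a in(((.5216,.3483),-1.12),((.5216,.3483),-1.22),((.5196,.3503),-1.12)):
  for n,o in(('scene',(187,169)),('top',(190,160))):
    f=lambda P:((proj(n,P)-o+.5)*5-.5)
    rim=f(circ(c,.039,.072));ba=f(circ(c,.037,0)); d=np.array([np.cos(a),np.sin(a)])
    h=f([[*(np.array(c)+q*d),z] for q,z in((.075,.063),(.075,.013),(.070,.040))])
    print(n,c,a,'rim',rim.min(0).round(),rim.max(0).round(),'base',ba.min(0).round(),ba.max(0).round(),'h',h.round().tolist())
E
```

```text
scene (0.5216, 0.3483) -1.12 rim [104. 241.] [204. 301.] base [114. 315.] [208. 372.] h [[218.0, 234.0], [221.0, 284.0], [215.0, 260.0]]
top (0.5216, 0.3483) -1.12 rim [101. 217.] [206. 314.] base [118. 254.] [213. 343.] h [[241.0, 219.0], [247.0, 243.0], [238.0, 234.0]]
scene (0.5216, 0.3483) -1.22 rim [104. 241.] [204. 301.] base [114. 315.] [208. 372.] h [[225.0, 237.0], [228.0, 287.0], [222.0, 263.0]]
top (0.5216, 0.3483) -1.22 rim [101. 217.] [206. 314.] base [118. 254.] [213. 343.] h [[246.0, 227.0], [252.0, 251.0], [242.0, 241.0]]
scene (0.5196, 0.3503) -1.12 rim [102. 243.] [203. 303.] base [113. 317.] [206. 375.] h [[216.0, 236.0], [220.0, 286.0], [214.0, 262.0]]
top (0.5196, 0.3503) -1.12 rim [ 99. 219.] [203. 317.] base [116. 256.] [211. 346.] h [[239.0, 222.0], [245.0, 246.0], [236.0, 236.0]]
```

Emit:
apply_moves(rows=[[1,[0.5,-1,12],[0,0,0]],[1,[0,0,16],[0,0,0]],[1,[0,0,16],[0,0,0]],[1,[0,0,16],[0,0,0]],[1,[0,0,16],[0,0,0]],[1,[0,0,12],[0,0,0]],[1,[0,0,7],[0,0,0]],[1,[0,0,0],[0,0,0]],[0.5,[0,0,0],[0,0,0]],[0.2,[0,0,0],[0,0,0]],[0,[0,0,0],[0,0,0]],[-0.2,[0,0,0],[0,0,0]],[-0.4,[0,0,0],[0,0,0]],[-0.6,[0,0,0],[0,0,0]],[-0.8,[0,0,0],[0,0,0]],[-1,[0,0,0],[0,0,0]],[-1,[0,0,0],[0,0,0]],[-1,[0,0,0],[0,0,0]]], grip_force=70)

```text
time: 4.2
ee_pos: [0.5499, 0.2901, 0.196]
tool_rot: [0.529, 0.849, 0.0, 0.0]
contact_force: [1.6, 0.2, 0.2]
opening: 0.0087
gripper_force: 68.1
```

Emit:
apply_moves(rows=[[-1,[0,0,-4],[0,0,0]],[-1,[0,0,-8],[0,0,0]],[-1,[0,0,-14],[0,0,0]],[-1,[0,0,-20],[0,0,0]],[-1,[0,0,-22],[0,0,0]],[-1,[0,0,-22],[0,0,0]],[-1,[0,0,-15],[0,0,0]],[-1,[0,0,-6],[0,0,0]],[-1,[0,0,0],[0,0,0]],[-1,[0,0,0],[0,0,0]]], grip_force=90)

```text
time: 5.45
ee_pos: [0.5493, 0.2898, 0.3054]
tool_rot: [0.528, 0.849, -0.001, -0.001]
contact_force: [-0.2, -0.1, -3.1]
opening: 0.0084
gripper_force: 87.5
```

```bash
python3 - <<'E'
from h import *
o=bot.get_obs();print(o['ee_pos'],o['contact_force'],o['torque'],o['opening'])
b=proj('scene',[.53,.32,.16])[0].astype(int);t0=proj('top',[.53,.32,.16])[0].astype(int);print(b,t0)
a=bot.grab_frame('scene')[:,:,::-1];t=bot.grab_frame('top')[:,:,::-1]
cv2.imwrite('pics/s2.png',a);cv2.imwrite('pics/t2.png',t)
f=lambda i,x,y,w,h,s:cv2.resize(np.ascontiguousarray(i[y:y+h,x:x+w]),None,fx=s,fy=s,interpolation=cv2.INTER_CUBIC)
cv2.imwrite('pics/c2.png',np.hstack([f(a,b[0]-40,b[1]-50,80,100,5),f(t,t0[0]-40,t0[1]-50,80,100,5)]))
# predicted beaker (upright) from grip
p,r=tool(); R0=r.as_matrix(); x=R0[:,0]; d=x*np.sign(x@[np.cos(-1.12),np.sin(-1.12),0]); g=p+.155*R0[:,2]
c=g-.066*d; print('axis',c,'yaw dir',d)
th=np.linspace(0,2*np.pi,120)
for n,q in(('scene',b),('top',t0)):
  ff=lambda P:((proj(n,P)-(q-[40,50])+.5)*5-.5)
  for rr,z in((.039,.032),(.037,-.04)):
    k=ff(np.c_[c[0]+rr*np.cos(th),c[1]+rr*np.sin(th),0*th+c[2]+z]);print(n,z,k.min(0).round(),k.max(0).round())
E
```

```text
[0.54928571 0.28978909 0.30542801] [-0.2224683  -0.07264383 -3.14609826] [-0.1685567  -0.16095304  0.01347615] 0.008351818326442873
[221 200] [224 200]
axis [0.51979956 0.3488871  0.15039939] yaw dir [ 4.41430578e-01 -8.97295393e-01 -1.53658280e-04]
scene 0.032 [121. 220.] [225. 277.]
scene -0.04 [132. 299.] [229. 355.]
top 0.032 [106. 210.] [218. 313.]
top -0.04 [125. 252.] [227. 346.]
```

View pics/c2.png

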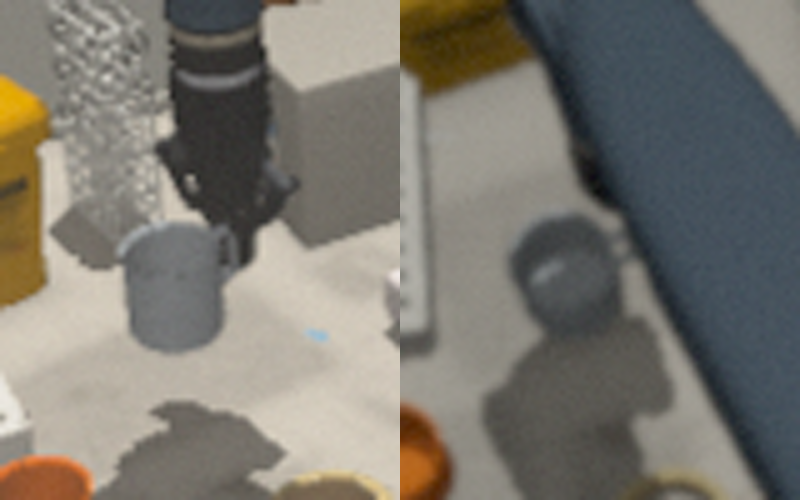

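The beaker hangs upright in the grip within a pixel or so of the prediction (scene: left edge 120, bottom 350). I'll carry it over the stirrer to the plate.

Emit:
apply_moves(rows=[[-1,[-4.5,-2,-4],[0,0,0]],[-1,[-11,-5,-5],[0,0,0]],[-1,[-19.5,-8.5,-4],[0,0,0]],[-1,[-26,-11.5,0],[0,0,0]],[-1,[-30,-13.5,0],[0,0,0]],[-1,[-30,-13.5,0],[0,0,0]],[-1,[-30,-13.5,0],[0,0,0]],[-1,[-30,-13.5,0],[0,0,0]],[-1,[-30,-13.5,0],[0,0,0]],[-1,[-30,-13.5,0],[0,0,0]],[-1,[-30,-13.5,0],[0,0,0]],[-1,[-30,-13.5,0],[0,0,0]],[-1,[-30,-13.5,0],[0,0,0]],[-1,[-30,-13.5,0],[0,0,0]],[-1,[-26,-11.5,0],[0,0,0]],[-1,[-22,-9.5,0],[0,0,0]],[-1,[-13.5,-6,0],[0,0,0]],[-1,[-7,-3,0],[0,0,0]],[-1,[-2.5,-1,0],[0,0,0]],[-1,[0,0,0],[0,0,0]]])

```text
time: 8.05
ee_pos: [0.5671, -0.1824, 0.3197]
tool_rot: [0.528, 0.849, 0.0, -0.0]
contact_force: [0.0, 0.6, -3.3]
opening: 0.0083
gripper_force: 87.6
```

```bash
python3 - <<'E'
from h import *
o=bot.get_obs();print(o['time'],o['ee_pos'],o['tool_rot'],o['contact_force'],o['torque'],o['opening'],o['joints'])
a=bot.grab_frame('scene')[:,:,::-1];t=bot.grab_frame('top')[:,:,::-1]
cv2.imwrite('pics/s3.png',a);cv2.imwrite('pics/t3.png',t)
f=lambda i,x,y,w,h,s:cv2.resize(np.ascontiguousarray(i[y:y+h,x:x+w]),None,fx=s,fy=s,interpolation=cv2.INTER_CUBIC)
cv2.imwrite('pics/c3.png',np.hstack([f(a,250,140,100,100,4),f(t,270,140,100,100,4)]))
p,r=tool(); R0=r.as_matrix(); x=R0[:,0]; g=p+.155*R0[:,2]; c=g+.066*x; print('axis',c,x)
th=np.linspace(0,2*np.pi,120)
for n,q in(('scene',(250,140)),('top',(270,140))):
  ff=lambda P:((proj(n,P)-q+.5)*4-.5)
  for nm,cc,rr,z in(('rim',c,.039,c[2]+.032),('base',c,.037,c[2]-.04),('plate',(.538,-.1235),.062,.062)):
    k=ff(np.c_[cc[0]+rr*np.cos(th),cc[1]+rr*np.sin(th),0*th+z]);print(n,nm,k.min(0).round(),k.max(0).round())
E
```

```text
8.05 [ 0.56714453 -0.18241879  0.31972656] [ 5.28191761e-01  8.49125088e-01  1.60364154e-04 -1.51917882e-04] [ 0.03201598  0.62334415 -3.33750619] [-0.16007467 -0.12467783  0.03274652] 0.008342168384418593 [-4.23810568e-01  2.29573781e-01  1.31426504e-01  1.47290779e+00
  3.58098736e-04  6.89128654e-01]
axis [ 0.53799549 -0.12288347  0.16474859] [-4.42441570e-01  8.96797261e-01  3.60461519e-04]
scene rim [240.  80.] [316. 117.]
scene base [239. 140.] [309. 176.]
scene plate [215. 177.] [330. 239.]
top rim [270. 123.] [358. 203.]
top base [264. 160.] [344. 233.]
top plate [231. 164.] [361. 283.]
```

View pics/c3.png

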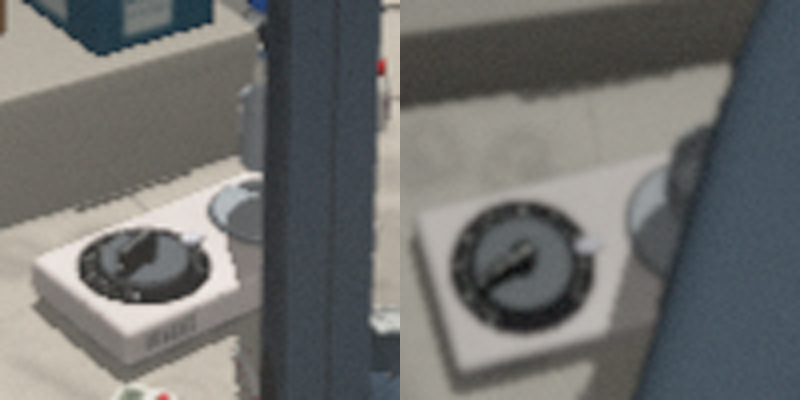

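The top crop shows the plate's left edge at about 228 and the beaker's at about 265. The plate seems 2 mm further to +y than I estimated. I'll shift by that much and lower.

Emit:
apply_moves(rows=[[-1,[1,0.5,4],[0,0,0]],[-1,[1,0.5,8],[0,0,0]],[-1,[0,0,10],[0,0,0]],[-1,[0,0,10],[0,0,0]],[-1,[0,0,10],[0,0,0]],[-1,[0,0,7],[0,0,0]],[-1,[0,0,4],[0,0,0]],[-1,[0,0,2],[0,0,0]],[-1,[0,0,1.5],[0,0,0]],[-1,[0,0,1],[0,0,0]],[-1,[0,0,0],[0,0,0]]])

```text
time: 9.52
ee_pos: [0.5672, -0.1807, 0.2624]
tool_rot: [0.528, 0.849, 0.0, 0.0]
contact_force: [-0.7, 1.0, -3.9]
opening: 0.0081
gripper_force: 87.6
```

Emit:
apply_moves(rows=[[-1,[0,0,1],[0,0,0]],[-1,[0,0,1],[0,0,0]],[-1,[0,0,1],[0,0,0]],[-1,[0,0,0.5],[0,0,0]],[-1,[0,0,0],[0,0,0]]])

```text
time: 10.15
ee_pos: [0.5671, -0.1806, 0.2586]
tool_rot: [0.528, 0.849, -0.0, -0.0]
contact_force: [-0.1, 0.4, -2.9]
opening: 0.0085
gripper_force: 87.6
```

Emit:
apply_moves(rows=[[-1,[0,0,0.5],[0,0,0]],[-1,[0,0,0.5],[0,0,0]],[-1,[0,0,0],[0,0,0]]])

```text
time: 10.52
ee_pos: [0.5672, -0.1807, 0.2581]
tool_rot: [0.528, 0.849, 0.0, 0.0]
contact_force: [0.7, -0.1, -1.3]
opening: 0.0081
gripper_force: 87.8
```

Emit:
apply_moves(rows=[[-1,[0,0,0.5],[0,0,0]],[-1,[0,0,0],[0,0,0]]], grip_force=40)

```text
time: 10.78
ee_pos: [0.5673, -0.1807, 0.2579]
tool_rot: [0.528, 0.849, 0.0, 0.0]
contact_force: [-0.5, -0.2, 1.3]
opening: 0.0082
gripper_force: 88.2
```

Emit:
apply_moves(rows=[[-0.7,[0,0,0],[0,0,0]],[-0.4,[0,0,0],[0,0,0]],[0,[0,0,0],[0,0,0]],[0.2,[0,0,0],[0,0,0]],[0.2,[0,0,0],[0,0,0]],[0.2,[0,0,-8],[0,0,0]],[0.2,[0,0,-16],[0,0,0]],[0.2,[0,0,-24],[0,0,0]],[0.2,[0,0,-24],[0,0,0]],[0.2,[0,0,-20],[0,0,0]],[0.2,[0,0,-10],[0,0,0]],[0.2,[0,0,0],[0,0,0]]])

```text
time: 12.28
ee_pos: [0.5674, -0.1808, 0.3608]
tool_rot: [0.528, 0.849, 0.0, 0.001]
contact_force: [-0.4, 0.2, -0.7]
opening: 0.0511
gripper_force: 0.0
```

The beaker is released with no disturbance. Next I'll measure the dial, pointer and tab in rectified, averaged views.

```bash
cat >> h.py <<'E'
def avg(n,k=10): return np.mean([bot.grab_frame(n)[:,:,::-1].astype(np.float32) for _ in range(k)],0)
def ortho(n,im,c,z=.0575,h=.09,s=400):
    g=np.linspace(-h,h,s); X,Y=np.meshgrid(c[0]+g[::-1],c[1]+g[::-1],indexing='ij')  # up=+x, left=+y
    q=proj(n,np.c_[X.ravel(),Y.ravel(),0*X.ravel()+z]).astype(np.float32)
    return cv2.remap(im,q[:,0].reshape(s,s),q[:,1].reshape(s,s),cv2.INTER_CUBIC)
def fitring(o,c,h=.09,lo=70):
    s=o.shape[0]; g=cv2.cvtColor(np.clip(o,0,255).astype(np.uint8),cv2.COLOR_BGR2GRAY).astype(float)
    from scipy.optimize import least_squares
    pts=[]
    cx=cy=(s-1)/2
    for a in np.arange(0,360,3):
        d=np.array([np.cos(np.radians(a)),np.sin(np.radians(a))])
        r=np.arange(.056,.080,.0004)/(2*h)*(s-1)
        v=cv2.remap(g.astype(np.float32),(cx+r*d[0]).astype(np.float32)[None],(cy+r*d[1]).astype(np.float32)[None],cv2.INTER_LINEAR)[0]
        gr=np.gradient(cv2.GaussianBlur(v[None],(9,1),0)[0]); k=gr.argmax()
        if gr[k]>1: pts.append([cx+r[k]*d[0],cy+r[k]*d[1]])
    pts=np.array(pts); f=lambda p:np.hypot(pts[:,0]-p[0],pts[:,1]-p[1])-p[2]
    m=least_squares(f,[cx,cy,.067/(2*h)*(s-1)],loss='soft_l1',f_scale=1.5)
    u=2*h/(s-1); x=m.x
    return np.array([c[0]-(x[1]-cy)*u,c[1]-(x[0]-cx)*u]),x[2]*u,len(pts),np.abs(f(x)).mean()*u
E
python3 - <<'E'
from h import *
c=np.array([.515,.0464]); O=[]
for n in('top','scene'):
    a=avg(n); np.save(f'pics/{n}4.npy',a)
    o=ortho(n,a,c); print(n,*fitring(o,c)); O.append(o)
cv2.imwrite('pics/o4.png',np.hstack(O)); print(bot.get_obs()['time'])
E
```

```text
top [0.51574271 0.04754633] 0.06768844335008886 120 0.0012465073850167073
scene [0.51387654 0.04923212] 0.06944386393827194 120 0.0011981555952704516
13.275[ WARN:0@8.915] global loadsave.cpp:1063 imwrite_ Unsupported depth image for selected encoder is fallbacked to CV_8U.
```

View pics/o4.png

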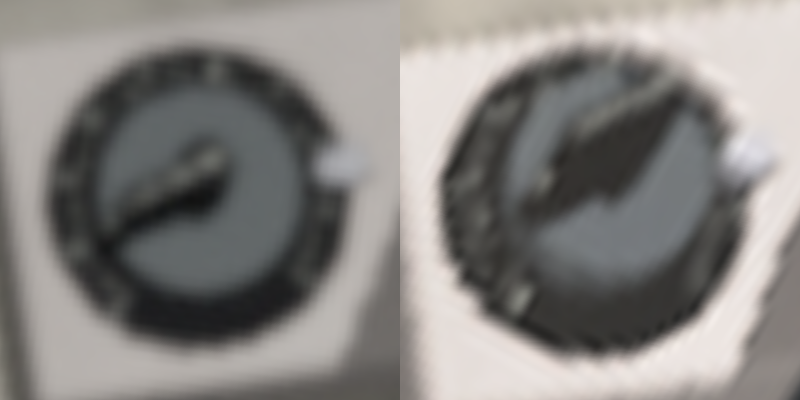

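The rectified views (up = +x, left = +y, 2.2 px/mm) show the dial centre near px (197,198) in the top view. The tab is at (340,168), giving a direction of about -1.41. The pointer ridge runs at about 2.12 rad. I'll move over the wing and unwind the wrist first.

Emit:
apply_moves(rows=[[0.2,[15,3,0],[0,0,0]],[0.2,[25,5,0],[0,0,0]],[0.2,[32,6,0],[0,0,0]],[0.2,[36,7.5,0],[0,0,0]],[0.2,[36,7.5,0],[0,0,0]],[0.2,[36,7.5,0],[0,0,0]],[0.2,[32,6,0],[0,0,0]],[0.2,[26,5,0],[0,0,0]],[0.2,[15,3,0],[0,0,0]],[0.2,[5.5,1,0],[0,0,0]]], grip_force=20)

```text
time: 14.52
ee_pos: [0.4988, 0.075, 0.3593]
tool_rot: [0.528, 0.849, -0.0, 0.0]
contact_force: [1.5, -0.0, 0.6]
opening: 0.0512
gripper_force: 0.0
```

Emit:
apply_moves(rows=[[0.2,[0,0,1],[0,0,-4]],[0.2,[0,0,2],[0,0,-8]],[0.2,[0,0,2],[0,0,-10]],[0.2,[0,0,2],[0,0,-10]],[0.2,[0,0,2],[0,0,-10]],[0.2,[0,0,2],[0,0,-10]],[0.2,[0,0,2],[0,0,-10]],[0.2,[0,0,2],[0,0,-10]],[0.2,[0,0,2],[0,0,-10]],[0.2,[0,0,2],[0,0,-10]],[0.2,[0,0,2],[0,0,-10]],[0.2,[0,0,2],[0,0,-10]],[0.2,[0,0,2],[0,0,-10]],[0.2,[0,0,2],[0,0,-10]],[0.2,[0,0,2],[0,0,-10]],[0.2,[0,0,2],[0,0,-10]],[0.2,[0,0,0],[0,0,-10]],[0.2,[0,0,0],[0,0,-10]],[0.2,[0,0,0],[0,0,-10]],[0.2,[0,0,0],[0,0,-3]]])

```text
time: 17.02
ee_pos: [0.4995, 0.0733, 0.3281]
tool_rot: [0.871, -0.49, 0.0, 0.0]
contact_force: [1.0, -0.2, 0.4]
opening: 0.0514
gripper_force: 0.0
```

```bash
python3 - <<'E'
from h import *
o=bot.get_obs();p,r=tool();m=r.as_matrix();print(o['time'],p,m.round(4).tolist(),o['joints'].round(3)); print('closing',np.arctan2(m[1,1],m[0,1]))
t=np.array([.5148+.03*np.cos(2.12),.0484+.03*np.sin(2.12),.249]);print('shift to target',r.inv().apply(t-p)*1000)
E
```

```text
17.025 [0.49945839 0.07333346 0.32812198] [[0.5189, -0.8548, -0.0], [-0.8548, -0.5189, -0.0004], [0.0003, 0.0002, -1.0]] [ 0.013 -0.008 -0.11   1.469 -0.    -2.103]
closing -2.5959933191912583
shift to target [-0.7526257  -0.08711496 79.12170772]
```

Emit:
apply_moves(rows=[[0.2,[-0.5,0,10],[0,0,0]],[0.2,[0,0,18],[0,0,0]],[0.2,[0,0,18],[0,0,0]],[0.2,[0,0,16],[0,0,0]],[0.2,[0,0,10],[0,0,0]],[0.2,[0,0,5],[0,0,0]],[0.2,[0,0,1.5],[0,0,0]],[0.2,[0,0,0],[0,0,0]],[0,[0,0,0],[0,0,0]],[-0.2,[0,0,0],[0,0,0]],[-0.4,[0,0,0],[0,0,0]],[-0.6,[0,0,0],[0,0,0]],[-0.8,[0,0,0],[0,0,0]],[-1,[0,0,0],[0,0,0]],[-1,[0,0,0],[0,0,0]],[-1,[0,0,0],[0,0,0]]], grip_force=25)

```text
time: 19.02
ee_pos: [0.4989, 0.0746, 0.25]
tool_rot: [0.871, -0.491, -0.0, -0.0]
contact_force: [-1.8, 1.4, 3.3]
opening: 0.0139
gripper_force: 24.5
```

Emit:
apply_moves(rows=[[-1,[0,-1,0],[0,0,2]],[-1,[0,-2.1,0],[0,0,4]],[-1,[0.2,-3.1,0],[0,0,6]],[-1,[0.2,-3.1,0],[0,0,6]],[-1,[0.2,-3.1,0],[0,0,6]],[-1,[0.2,-3.1,0],[0,0,6]],[-1,[0,0,0],[0,0,0]]])

```text
time: 19.9
ee_pos: [0.5142, 0.0787, 0.25]
tool_rot: [0.715, -0.7, 0.0, -0.0]
contact_force: [-0.3, 0.3, 3.4]
opening: 0.0133
gripper_force: 24.6
```

```bash
python3 - <<'E'
from h import *
o=bot.get_obs();p,r=tool();m=r.as_matrix();print(p,o['contact_force'],o['torque'],o['opening']); psi=np.arctan2(m[1,1],m[0,1])+np.pi/2+np.pi;print('psi',psi,'c',p+.03*m[:,0])
E
```

```text
[0.51419813 0.07869731 0.24996777] [-0.29227224  0.26765703  3.36185409] [ 0.07051402  0.01446644 -0.09362569] 0.01329851925510811
psi 1.5919603535684383 c [0.514833   0.04870403 0.24996892]
```

Emit:
apply_moves(rows=[[-1,[0.2,-2.1,-0.5],[0,0,4]],[-1,[0.3,-4.2,0],[0,0,8]],[-1,[0.3,-4.2,0],[0,0,8]],[-1,[0.3,-4.2,0],[0,0,8]],[-1,[0.3,-4.2,0],[0,0,8]],[-1,[0.3,-4.2,0],[0,0,8]],[-1,[0.3,-4.2,0],[0,0,8]],[-1,[0.3,-4.2,0],[0,0,8]],[-1,[0.3,-4.2,0],[0,0,8]],[-1,[0.3,-4.2,0],[0,0,8]],[-1,[0.3,-4.2,0],[0,0,8]],[-1,[0.3,-4.2,0],[0,0,8]],[-1,[0,0,0],[0,0,0]]])

```text
time: 21.52
ee_pos: [0.5456, 0.047, 0.2501]
tool_rot: [0.006, 1.0, -0.001, 0.002]
contact_force: [4.7, -3.0, -2.4]
opening: 0.0133
gripper_force: 24.3
```

```bash
python3 - <<'E'
from h import *
o=bot.get_obs();p,r=tool();m=r.as_matrix();print(p,o['contact_force'],o['torque'],o['opening'],o['joints']); psi=np.arctan2(m[1,1],m[0,1])+np.pi/2;print('psi',psi,'c',p+.03*m[:,0])
E
```

```text
[0.54560787 0.04704884 0.25007962] [ 4.71375453 -2.96914543 -2.44760555] [-0.5426752  -0.99035839  0.00585198] 0.013299996694094398 [-0.0359845   0.12660201 -0.12510942  1.31563461 -0.00177891 -0.02343615]
psi 3.129038065741379 c [0.51561041 0.04742528 0.24997739]
```

Emit:
apply_moves(rows=[[-1,[0.2,-2.1,0],[0,0,4]],[-1,[0.3,-4.2,0],[0,0,8]],[-1,[0.3,-4.2,0],[0,0,8]],[-1,[0.3,-4.2,0],[0,0,8]],[-1,[0.3,-4.2,0],[0,0,8]],[-1,[0.3,-4.2,0],[0,0,8]],[-1,[0.3,-4.2,0],[0,0,8]],[-1,[0.3,-4.2,0],[0,0,8]],[-1,[0.3,-4.2,0],[0,0,8]],[-1,[0.1,-2.1,0],[0,0,4]],[-1,[0,0,0],[0,0,0]],[-1,[0,0,0],[0,0,0]]])

```text
time: 23.02
ee_pos: [0.5236, 0.0181, 0.2501]
tool_rot: [0.593, 0.805, -0.002, 0.002]
contact_force: [2.9, -6.2, 0.1]
opening: 0.0131
gripper_force: 24.8
```

```bash
python3 - <<'E'
from h import *
o=bot.get_obs();p,r=tool();m=r.as_matrix();print(p,o['contact_force'],o['torque'],o['opening']); psi=np.arctan2(m[1,1],m[0,1])+np.pi/2;print('psi',psi-np.pi,'c',p+.03*m[:,0])
# tab by model: outward radial triangle prism, use both saved averages; score = mean brightness inside top-face projection minus surround
c0={'top':(.51574,.04755),'scene':(.51388,.04923)}
for n in c0:
    a=np.load(f'pics/{n}4.npy'); g=cv2.cvtColor(a,cv2.COLOR_BGR2GRAY)
    for z in(.062,.065):
        best=[]
        for t in np.arange(-1.75,-1.05,.01):
            rr=np.linspace(.054,.068,20); q=proj(n,np.c_[c0[n][0]+rr*np.cos(t),c0[n][1]+rr*np.sin(t),0*rr+z]).astype(np.float32)
            best.append(cv2.remap(g,q[None,:,0],q[None,:,1],cv2.INTER_LINEAR).mean())
        b=np.array(best);T=np.arange(-1.75,-1.05,.01);w=np.clip(b-(b.min()+.5*np.ptp(b)),0,None)
        print(n,z,'tab dir',(T*w).sum()/w.sum(),T[b.argmax()])
E
```

```text
[0.52362267 0.01810844 0.25009662] [ 2.93455314 -6.17870046  0.12182715] [-1.08505542 -0.67177022 -0.11204331] 0.013111681005179864
psi -1.2689358904159247 c [0.5147039  0.04675158 0.24993551]
top 0.062 tab dir -1.362634771926955 -1.3599999999999997
top 0.065 tab dir -1.3793053988707236 -1.3799999999999997
scene 0.062 tab dir -1.3153252457937246 -1.2999999999999996
scene 0.065 tab dir -1.3456090777907173 -1.3499999999999996
```

Emit:
apply_moves(rows=[[-0.6,[0,0,0],[0,0,0]],[-0.3,[0,0,0],[0,0,0]],[0.1,[0,0,0],[0,0,0]],[0.1,[0,0,0],[0,0,0]],[0.1,[0,0,-10],[0,0,0]],[0.1,[0,0,-20],[0,0,0]],[0.1,[0,0,-25],[0,0,0]],[0.1,[0,0,-25],[0,0,0]],[0.1,[-10,0,-15],[0,0,0]],[0.1,[-25,0,-5],[0,0,0]],[0.1,[-35,0,0],[0,0,0]],[0.1,[-40,0,0],[0,0,0]],[0.1,[-40,0,0],[0,0,0]],[0.1,[-30,0,0],[0,0,0]],[0.1,[-15,0,0],[0,0,0]],[0.1,[-5,0,0],[0,0,0]],[0.1,[0,0,0],[0,0,0]]])

```text
time: 25.15
ee_pos: [0.5821, -0.1711, 0.3502]
tool_rot: [0.593, 0.805, 0.0, -0.0]
contact_force: [0.8, 0.8, 0.2]
opening: 0.047
gripper_force: 0.0
```

```bash
python3 - <<'E'
from h import *
c=np.array([.515,.0464]); O=[]
for n in('top','scene'):
    a=avg(n); np.save(f'pics/{n}5.npy',a)
    o=ortho(n,a,c,z=.065); O.append(o); print(n,*fitring(ortho(n,a,c,z=.0565),c))
cv2.imwrite('pics/o5.png',np.clip(np.hstack(O),0,255).astype(np.uint8)); print(bot.get_obs()['time'],bot.get_obs()['ee_pos'])
E
```

```text
top [0.51614353 0.04764266] 0.06777275065182851 120 0.0012102668025453596
scene [0.5153849  0.04835082] 0.06961952648956525 120 0.0016527019793391197
26.15 [ 0.58220037 -0.17152543  0.35019351]
```

View pics/o5.png

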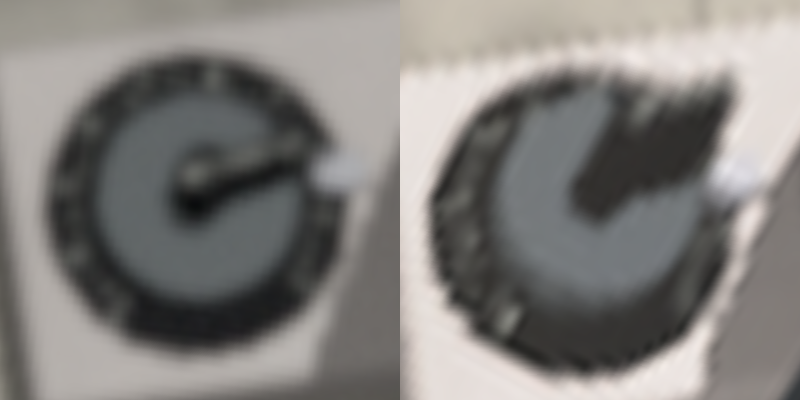

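The views at tab height show the tab at (338,174) in top and (335,183) in scene, with the wing a few degrees short of it. I'll refine the tab angle with a small model fit on both cameras.

```bash
cat > fit.py <<'E'
from h import *
from scipy.optimize import minimize
SS=8
def masks(n,c,t,w,box,R):
    x0,y0,W,H=box; ct,st=np.cos(t),np.sin(t)
    px=lambda P:np.round((((proj(n,P)-[x0,y0]+.5)*SS-.5))*16).astype(np.int32)
    M=[]
    def poly(P,hull=False):
        m=np.zeros((H*SS,W*SS),np.float32); q=px(P)
        if hull:q=cv2.convexHull(q)[:,0]
        cv2.fillPoly(m,[q],1.0,shift=4); return m
    th=np.linspace(0,2*np.pi,200)
    ring=poly(np.c_[c[0]+R*np.cos(th),c[1]+R*np.sin(th),0*th+.0565])
    tri=np.array([[.052,0],[.064,w],[.077,w],[.077,-w],[.064,-w]]) if SHAPE else np.array([[.052,0],[.077,w],[.077,-w]])
    xy=np.c_[c[0]+tri[:,0]*ct-tri[:,1]*st,c[1]+tri[:,0]*st+tri[:,1]*ct]
    top=np.c_[xy,0*xy[:,:1]+.065]; bot_=np.c_[xy,0*xy[:,:1]+.056]
    T=poly(top); S=np.clip(poly(np.r_[top,bot_],True)-T,0,1); Rg=ring*(1-T)*(1-S); Hs=(1-ring)*(1-T)*(1-S)
    return [T,S,Rg,Hs]
def fit(n,a,c,R):
    g=cv2.cvtColor(a,cv2.COLOR_BGR2GRAY); t0=-1.40
    u=proj(n,[[c[0]+.064*np.cos(t0),c[1]+.064*np.sin(t0),.062]])[0].astype(int); box=(u[0]-7,u[1]-7,15,15)
    I=g[box[1]:box[1]+15,box[0]:box[0]+15].astype(float)
    # weight: pixels whose ground radius is >.0505 (outside dial & its lip)
    yy,xx=np.mgrid[0:15,0:15]; G=np.array([unproj(n,x+box[0],y+box[1],.0565)[:2] for x,y in zip(xx.ravel(),yy.ravel())])
    wt=((np.hypot(*(G-c).T)>.053)).astype(float)
    def cost(p):
        t,w,s=p; w=np.clip(w,.003,.02); s=np.clip(s,.3,1.5)
        A=np.array([cv2.resize(cv2.GaussianBlur(m,(0,0),s*SS),(15,15),interpolation=cv2.INTER_AREA).ravel() for m in masks(n,c,t,w,box,R)]).T
        k,*_=np.linalg.lstsq(A*wt[:,None],I.ravel()*wt,rcond=None); return (((A@k-I.ravel())*wt)**2).mean()
    r=min((minimize(cost,[t,.009,.7],method='Nelder-Mead',options=dict(initial_simplex=[[t,.009,.7],[t+.06,.009,.7],[t,.012,.7],[t,.009,.9]],maxiter=150)) for t in(-1.45,-1.35)),key=lambda r:r.fun)
    return r.x.round(4),round(r.fun,2)
for SHAPE in(0,1):
  for n,c,R in(('top',(.5161,.0476),.0677),('scene',(.5146,.0488),.0695)):
    for i in(4,5): print(SHAPE,n,i,*fit(n,np.load(f'pics/{n}{i}.npy'),np.array(c),R))
E
python3 fit.py
```

```text
0 top 4 [-1.3502  0.0169  0.8606] 29.77
0 top 5 [-1.3511  0.018   0.7519] 257.78Traceback (most recent call last):
  File "fit.py", line 34, in <module>
    for i in(4,5): print(SHAPE,n,i,*fit(n,np.load(f'pics/{n}{i}.npy'),np.array(c),R))
                                    ~~~^^^^^^^^^^^^^^^^^^^^^^^^^^^^^^^^^^^^^^^^^^^^^
  File "fit.py", line 30, in fit
    r=min((minimize(cost,[t,.009,.7],method='Nelder-Mead',options=dict(initial_simplex=[[t,.009,.7],[t+.06,.009,.7],[t,.012,.7],[t,.009,.9]],maxiter=150)) for t in(-1.45,-1.35)),key=lambda r:r.fun)
  File "fit.py", line 30, in <genexpr>
    r=min((minimize(cost,[t,.009,.7],method='Nelder-Mead',options=dict(initial_simplex=[[t,.009,.7],[t+.06,.009,.7],[t,.012,.7],[t,.009,.9]],maxiter=150)) for t in(-1.45,-1.35)),key=lambda r:r.fun)
           ~~~~~~~~^^^^^^^^^^^^^^^^^^^^^^^^^^^^^^^^^^^^^^^^^^^^^^^^^^^^^^^^^^^^^^^^^^^^^^^^^^^^^^^^^^^^^^^^^^^^^^^^^^^^^^^^^^^^^^^^^^^^^^^^^^^^^^^^^^^^^^^
    res = _minimize_neldermead(fun, x0, args, callback, bounds=bounds,
                               **options)
    fsim[k] = func(sim[k])
             
[... 362 characters left out ...]
^^^^^^^^^^^
  File "fit.py", line 13, in masks
    ring=poly(np.c_[c[0]+R*np.cos(th),c[1]+R*np.sin(th),0*th+.0565])
  File "fit.py", line 9, in poly
    m=np.zeros((H*SS,W*SS),np.float32); q=px(P)
                                          ~~^^^
  File "fit.py", line 6, in <lambda>
    px=lambda P:np.round((((proj(n,P)-[x0,y0]+.5)*SS-.5))*16).astype(np.int32)
                            ~~~~^^^^^
  File "h.py", line 10, in proj
    c,f,r=cam(n); q=(np.atleast_2d(P)-c['position'])@r
          ~~~^^^
  File "h.py", line 5, in cam
    c=bot.calibration(n); return c, 210/np.tan(np.radians(c['fov_y']/2)), R.from_quat(c['rotation']).as_matrix()
ValueError: time passes only in moves, steps and waits
```

```bash
sed -i 's/^def cam(n):/import functools\n@functools.lru_cache\ndef cam(n):/' h.py; python3 - <<'E'
from h import *
T=np.arange(-1.85,-.95,.005)
for n,c in(('top',(.5161,.0476)),('scene',(.5146,.0488))):
  for i in(4,5):
    a=np.load(f'pics/{n}{i}.npy'); f=a[:,:,0]  # blue channel
    for r in(.055,.058,.061,.064):
      row=[]
      for z in(.065,.056):
        q=proj(n,np.c_[c[0]+r*np.cos(T),c[1]+r*np.sin(T),0*T+z]).astype(np.float32)
        v=cv2.remap(f,q[None,:,0],q[None,:,1],cv2.INTER_CUBIC)[0]
        k=50+v[50:150].argmax(); lo=np.percentile(v,15); h=(v[k]+lo)/2
        L=k
        while L>0 and v[L]>h:L-=1
        U=k
        while U<len(T)-1 and v[U]>h:U+=1
        row+=[round(T[k],3),round(T[L],3),round(T[U],3),round((T[L]+T[U])/2,3)]
      print(n,i,r,'z65',row[:4],'z56',row[4:],round(float(v[k])),round(float(lo)))
E
```

```text
top 4 0.055 z65 [np.float64(-1.415), np.float64(-1.515), np.float64(-1.26), np.float64(-1.388)] z56 [np.float64(-1.34), np.float64(-1.45), np.float64(-1.225), np.float64(-1.338)] 111 56
top 4 0.058 z65 [np.float64(-1.375), np.float64(-1.53), np.float64(-1.24), np.float64(-1.385)] z56 [np.float64(-1.34), np.float64(-1.465), np.float64(-1.205), np.float64(-1.335)] 143 55
top 4 0.061 z65 [np.float64(-1.38), np.float64(-1.53), np.float64(-1.235), np.float64(-1.383)] z56 [np.float64(-1.355), np.float64(-1.475), np.float64(-1.185), np.float64(-1.33)] 159 48
top 4 0.064 z65 [np.float64(-1.39), np.float64(-1.53), np.float64(-1.235), np.float64(-1.383)] z56 [np.float64(-1.325), np.float64(-1.48), np.float64(-1.19), np.float64(-1.335)] 169 54
top 5 0.055 z65 [np.float64(-1.415), np.float64(-1.51), np.float64(-1.26), np.float64(-1.385)] z56 [np.float64(-1.34), np.float64(-1.45), np.float64(-1.23), np.float64(-1.34)] 111 55
top 5 0.058 z65 [np.float64(-1.395), np.float64(-1.53), np.float64(-1.245), np.float64(-1.388)] z56 [np.float64(-1.35), np.float64(-1.46), np.float64(-1.21), np.float64(-1.33
[... 1165 characters left out ...]
p.float64(-1.595), np.float64(-1.25), np.float64(-1.423)] z56 [np.float64(-1.29), np.float64(-1.505), np.float64(-1.175), np.float64(-1.34)] 114 50
scene 5 0.058 z65 [np.float64(-1.375), np.float64(-1.58), np.float64(-1.22), np.float64(-1.4)] z56 [np.float64(-1.285), np.float64(-1.44), np.float64(-1.18), np.float64(-1.31)] 119 54
scene 5 0.061 z65 [np.float64(-1.34), np.float64(-1.545), np.float64(-1.2), np.float64(-1.373)] z56 [np.float64(-1.26), np.float64(-1.415), np.float64(-1.16), np.float64(-1.288)] 139 58
scene 5 0.064 z65 [np.float64(-1.32), np.float64(-1.53), np.float64(-1.15), np.float64(-1.34)] z56 [np.float64(-1.24), np.float64(-1.42), np.float64(-1.14), np.float64(-1.28)] 174 56
```

The two cameras agree on a tab direction of about -1.385 using the top face, and the wing was released at -1.27. I need about 6.6° more, so I'll regrip along the same path.

Emit:
apply_moves(rows=[[0.1,[5,0,0],[0,0,0]],[0.1,[15,0,0],[0,0,0]],[0.1,[30,0,0],[0,0,0]],[0.1,[40,0,0],[0,0,0]],[0.1,[40,0,0],[0,0,0]],[0.1,[35,0,0],[0,0,0]],[0.1,[25,0,0],[0,0,0]],[0.1,[10,0,10],[0,0,0]],[0.1,[0,0,25],[0,0,0]],[0.1,[0,0,25],[0,0,0]],[0.1,[0,0,20],[0,0,0]],[0.1,[0,0,12],[0,0,0]],[0.1,[0,0,6],[0,0,0]],[0.1,[0,0,2],[0,0,0]],[0.1,[0,0,0],[0,0,0]]], grip_force=25)

```text
time: 28.02
ee_pos: [0.5234, 0.0195, 0.2509]
tool_rot: [0.593, 0.805, 0.0, 0.001]
contact_force: [-0.4, 0.1, -0.0]
opening: 0.047
gripper_force: 0.0
```

Emit:
apply_moves(rows=[[-0.1,[0,0,0],[0,0,0]],[-0.3,[0,0,0],[0,0,0]],[-0.5,[0,0,0],[0,0,0]],[-0.7,[0,0,0],[0,0,0]],[-1,[0,0,0],[0,0,0]],[-1,[0,0,0],[0,0,0]],[-1,[0,-0.8,0],[0,0,1.6]],[-1,[0.1,-0.9,0],[0,0,1.7]],[-1,[0,-0.9,0],[0,0,1.7]],[-1,[0.1,-0.8,0],[0,0,1.6]],[-1,[0,0,0],[0,0,0]],[-1,[0,0,0],[0,0,0]]])

```text
time: 29.52
ee_pos: [0.5199, 0.0188, 0.2504]
tool_rot: [0.639, 0.769, 0.0, 0.0]
contact_force: [0.3, -0.2, 3.0]
opening: 0.0136
gripper_force: 25.0
```

```bash
python3 - <<'E'
from h import *
o=bot.get_obs();p,r=tool();m=r.as_matrix();print(p,o['contact_force'],o['opening'],'psi',np.arctan2(m[1,1],m[0,1])-np.pi/2,'c',p+.03*m[:,0],o['joints'][5])
E
```

```text
[0.519896   0.01883339 0.25044214] [ 0.33113978 -0.1519089   3.04240538] 0.01363008395375429 psi -1.3861134511320576 c [0.51438696 0.04832322 0.25043421] 1.2933936621120312
```

Forces are low and the angle is -1.386. I'll release, withdraw along the same path and look.

Emit:
apply_moves(rows=[[-0.6,[0,0,0],[0,0,0]],[-0.3,[0,0,0],[0,0,0]],[0.1,[0,0,0],[0,0,0]],[0.1,[0,0,0],[0,0,0]],[0.1,[0,0,-10],[0,0,0]],[0.1,[0,0,-20],[0,0,0]],[0.1,[0,0,-25],[0,0,0]],[0.1,[0,0,-25],[0,0,0]],[0.1,[-10,0,-15],[0,0,0]],[0.1,[-25,0,-5],[0,0,0]],[0.1,[-35,0,0],[0,0,0]],[0.1,[-40,0,0],[0,0,0]],[0.1,[-40,0,0],[0,0,0]],[0.1,[-30,0,0],[0,0,0]],[0.1,[-15,0,0],[0,0,0]],[0.1,[-5,0,0],[0,0,0]],[0.1,[0,0,0],[0,0,0]]])

```text
time: 31.65
ee_pos: [0.5564, -0.1773, 0.3502]
tool_rot: [0.639, 0.769, 0.0, -0.0]
contact_force: [-0.6, 0.6, -0.7]
opening: 0.0471
gripper_force: 0.0
```

```bash
python3 - <<'E'
from h import *
c=np.array([.515,.0464]); im=[]
for n,z in(('top',.065),('scene',.065)):
    a=avg(n); np.save(f'pics/{n}6.npy',a)
    im.append(ortho(n,a,c,z=z,h=.09))
cv2.imwrite('pics/o6.png',np.clip(np.hstack(im),0,255).astype(np.uint8))
# wing ridge (white line) direction, top camera, plane z=.096, relative to centre
for n,cc in(('top',(.5161,.0476)),('scene',(.5146,.0488))):
  for i in(5,6):
    g=np.load(f'pics/{n}{i}.npy').mean(2); T=np.arange(-1.8,-.9,.01); out=[]
    for z in(.096,):
     for r in(.02,.026,.032,.038):
      q=proj(n,np.c_[cc[0]+r*np.cos(T),cc[1]+r*np.sin(T),0*T+z]).astype(np.float32)
      v=cv2.remap(g.astype(np.float32),q[None,:,0],q[None,:,1],cv2.INTER_CUBIC)[0]
      w=np.clip(v[20:70]-np.median(v),0,None); out.append((r,round(float(T[v.argmin()]),2),round(float(T[20+v[20:70].argmax()]),2),int(v.min()),int(v.max())))
    print(n,i,out)
E
```

```text
top 5 [(0.02, -1.8, -1.18, 28, 93), (0.026, -1.69, -1.25, 26, 94), (0.032, -1.58, -1.11, 26, 87), (0.038, -1.56, -1.3, 34, 84)]
top 6 [(0.02, -1.8, -1.35, 35, 93), (0.026, -1.8, -1.11, 23, 98), (0.032, -1.72, -1.11, 26, 91), (0.038, -1.68, -1.37, 32, 79)]
scene 5 [(0.02, -1.8, -1.11, 45, 188), (0.026, -1.8, -1.11, 44, 207), (0.032, -1.62, -1.11, 55, 219), (0.038, -1.44, -1.11, 123, 228)]
scene 6 [(0.02, -1.8, -1.11, 55, 199), (0.026, -1.8, -1.11, 47, 225), (0.032, -1.69, -1.11, 39, 221), (0.038, -1.51, -1.11, 122, 229)]
```

View pics/o6.png

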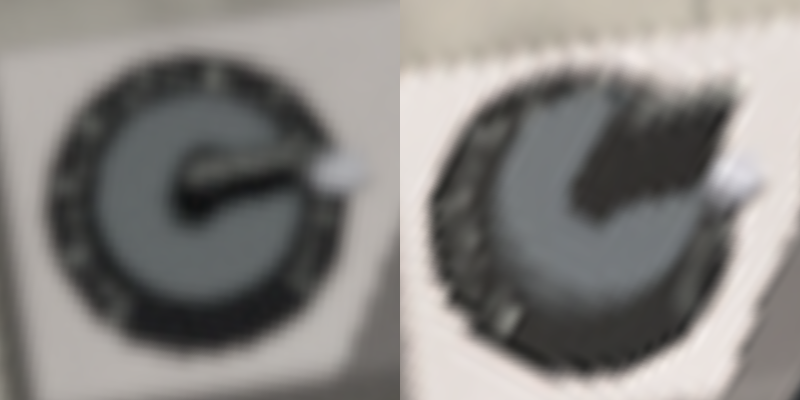

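```bash
python3 - <<'E'
from h import *
n='top'; cc=np.array([.5161,.0476])
for i in(5,6):
    g=np.load(f'pics/{n}{i}.npy').mean(2).astype(np.float32); res=[]
    r=np.linspace(-.008,.040,50)
    for t in np.arange(-1.6,-1.05,.01):
        u=np.array([np.cos(t),np.sin(t)]); m=np.array([-u[1],u[0]])
        def line(d,z=.096):
            P=cc+r[:,None]*u+d*m; q=proj(n,np.c_[P,0*r+z]).astype(np.float32)
            return cv2.remap(g,q[None,:,0],q[None,:,1],cv2.INTER_CUBIC)[0].mean()
        for d in np.arange(-.004,.0041,.001): res.append((line(d)-.5*line(d-.005)-.5*line(d+.005),round(t,2),round(d,3)))
    res.sort(reverse=True); print(i,[(round(float(a),1),float(t),float(d)) for a,t,d in res[:5]], 'through axis', [(round(float(a),1),float(t)) for a,t,d in res if d==0][:3])
T=np.arange(-1.85,-.95,.005)
for i in(4,5,6):
    f=np.load(f'pics/top{i}.npy')[:,:,0]; r=.060
    q=proj('top',np.c_[cc[0]+r*np.cos(T),cc[1]+r*np.sin(T),0*T+.065]).astype(np.float32); v=cv2.remap(f,q[None,:,0],q[None,:,1],cv2.INTER_CUBIC)[0]
    k=T[v>(v[50:150].max()+np.percentile(v,15))/2]; k=k[(k>-1.6)&(k<-1.1)]; print('tab',i,k.min(),k.max(),k.mean())
# plate/beaker check
a=np.load('pics/top6.npy'); cv2.imwrite('pics/f6.png',np.clip(np.hstack([cv2.resize(a[140:240,270:370],None,fx=4,fy=4,interpolation=cv2.INTER_CUBIC),cv2.resize(np.load('pics/scene6.npy')[140:240,260:360],None,fx=4,fy=4,interpolation=cv2.INTER_CUBIC)]),0,255).astype(np.uint8))
E
```

```text
5 [(17.2, -1.3, -0.001), (17.2, -1.29, -0.001), (17.2, -1.28, -0.001), (17.2, -1.31, -0.001), (17.0, -1.27, -0.001)] through axis [(16.7, -1.33), (16.7, -1.32), (16.6, -1.34)]
6 [(15.4, -1.41, -0.001), (15.4, -1.37, -0.002), (15.4, -1.4, -0.001), (15.4, -1.36, -0.002), (15.4, -1.42, -0.001)] through axis [(14.6, -1.44), (14.6, -1.45), (14.5, -1.43)]
tab 4 -1.530000000000007 -1.240000000000013 -1.38500000000001
tab 5 -1.525000000000007 -1.240000000000013 -1.38250000000001
tab 6 -1.530000000000007 -1.2350000000000132 -1.38250000000001
```

Wing -1.36 to -1.41 and tab -1.383, with the tab unmoved. I'll move the arm clear and check the beaker on the plate.

Emit:
apply_moves(rows=[[0.1,[10,0,0],[0,0,0]],[0.1,[20,0,0],[0,0,0]],[0.1,[30,0,0],[0,0,0]],[0.1,[40,0,0],[0,0,0]],[0.1,[40,0,0],[0,0,0]],[0.1,[40,0,0],[0,0,0]],[0.1,[40,0,0],[0,0,0]],[0.1,[40,0,0],[0,0,0]],[0.1,[40,0,0],[0,0,0]],[0.1,[40,0,0],[0,0,0]],[0.1,[40,0,0],[0,0,0]],[0.1,[40,0,0],[0,0,0]],[0.1,[30,0,0],[0,0,0]],[0.1,[20,0,0],[0,0,0]],[0.1,[10,0,0],[0,0,0]],[0.1,[0,0,0],[0,0,0]]])

```text
time: 34.65
ee_pos: [0.468, 0.2944, 0.3502]
tool_rot: [0.639, 0.77, -0.0, 0.0]
contact_force: [-0.6, 0.1, -0.2]
opening: 0.047
gripper_force: 0.0
```

```bash
python3 - <<'E'
from h import *
a,b=avg('top',4),avg('scene',4); f=lambda i,x,y:cv2.resize(i[y:y+100,x:x+100],None,fx=4,fy=4,interpolation=cv2.INTER_CUBIC)
cv2.imwrite('pics/f7.png',np.clip(np.hstack([f(a,280,130),f(b,260,140)]),0,255).astype(np.uint8))
th=np.linspace(0,2*np.pi,120)
for n,q in(('top',(280,130)),('scene',(260,140))):
  ff=lambda P:((proj(n,P)-q+.5)*4-.5)
  for nm,rr,z in(('rim',.039,.134),('plate',.062,.062)):
    k=ff(np.c_[.538+rr*np.cos(th),-.1215+rr*np.sin(th),0*th+z]);print(n,nm,k.min(0).round(),k.max(0).round())
E
```

```text
top rim [221. 194.] [306. 271.]
top plate [189. 204.] [319. 323.]
scene rim [197. 132.] [271. 170.]
scene plate [173. 178.] [288. 240.]
```

View pics/f7.png

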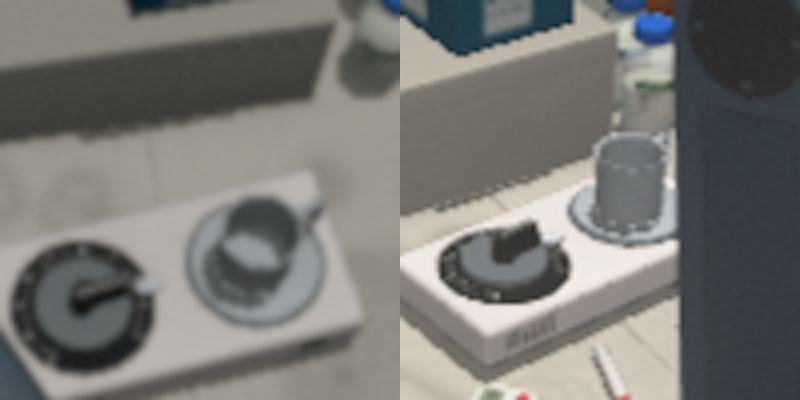

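The beaker stands upright near the plate's centre: rim about 221..300, plate 187..326, agreeing with the model to about 3 mm. The pointer wing runs straight to the tab at (148,285). I'll hand in.

```bash
python3 -c "
from plant import bot
print(bot.sign_off())"
```

```text
the job is handed in; nothing more can be done
None
```

I handed the job in at about 35 s: the steel beaker stands upright within about 3 mm of the plate's centre, and the dial pointer is in line with the tab to within about 0.03 rad; the tab did not move, and the arm never came near the flask.

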